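Hold the amber sensor cell in the test beam

TASK

Slide the amber glass sensor cell up out of its slot in the grey rack, gripping it only by its two narrow frosted edges and never touching the clear faces. Then hold it upright in mid-air midway between the red lamp and the blue detector of the light tester, turned square to the beam so that the light passes through the middle of the black ring on its face, without knocking the lamp or detector. Finish while still holding it there, and leave the other cells, the screwdriver and the dish of screws where they are.

Things in the scene. Friction and masses are not known exactly. Their poses are not given: they have to be found in the camera images.
- cell_amber: amber glass plate, 10 mm thick (its x), 40 wide (y), 80 tall (z), about 60 g, upright in any one of the rack slots, 55 mm showing. Origin: centre of its underside. The two broad faces (+x, -x) are the clear window: do not touch. Grip only the narrow white frosted faces at y = +20 and -20 mm (strips 4 mm deep, full height). A black ring, 18 mm across, is centred 26 mm above the underside
- cell_amber_ring (a point): centre of the ring of the amber cell, at mid thickness, 26 mm above its underside; axes as the cell
- cell_green: green flat glass cell, a bystander standing in one of the three rack slots; same shape, size and axes as cell_amber
- cell_blue: blue flat glass cell, a bystander standing in one of the three rack slots; same shape, size and axes as cell_amber
- rack: fixed grey slotted rack, 165 mm (x) by 66 mm (y) by 32 mm tall. Origin: centre of its underside. Three slots at x = -52, 0 and +52 mm, each 12 mm (x) by 42 mm (y), open at the top, 25 mm deep (floor 7 mm above the table), so cells have about 1 mm play on each side; the cells stand with their axes along the rack's
- tester: fixed light tester: dark base 220 (x) by 90 by 12 mm with, on posts, a red lamp housing (x = -100 to -42 mm) and a blue detector housing (x = +42 to +100 mm), each 50 mm wide in y, 75 to 125 mm above the table; open gap between them 84 mm (78 between lens and aperture). The beam runs along its x from pale lens to black aperture, 100 mm up. Origin: centre of the underside
- beam (a point): middle of the light beam, midway between lamp and detector, 100 mm above the table; its x axis is the beam direction, z up
- screwdriver: loose red screwdriver lying on the table, 180 mm long along its x; a bystander
- dish: loose clear round dish of screws, 90 mm across, 20 mm tall, origin at the centre of its underside; a bystander
Things that resemble listed ones, but are neither listed nor needed, are in the scene too. What is meant by the tester is not purple, and is the larger of those in its own colour. Of the things like the cell_amber, leave any that is brown; of the rest the smaller one is meant.

How it is judged (in metres and radians):
On the way:
1. the amber cell is drawn up clear of its slot, upright, in the fingers (contact force between the fingers and cell_amber above 2 N and z of cell_amber in the frame of rack above 0.034 m and angle between cell_amber's own z axis and vertical below 0.25 rad), for 0.1 s.
At the end, for the whole second after the job is handed in: Fingers hold the amber cell (over 2 N), still and touching nothing else; ring centre within 8 mm of the beam sideways and in height, 20 mm along it; faces square to it and upright within 0.15 rad; other cells within 15 mm, screwdriver and dish within 30 mm of their starts (contact force between the fingers and cell_amber above 2 N and x of cell_amber_ring in the frame of beam between -0.02 and 0.02 m and y of cell_amber_ring in the frame of beam between -0.008 and 0.008 m and z of cell_amber_ring in the frame of beam between -0.008 and 0.008 m and angle between the x axis of cell_amber_ring and the x axis of beam, either way round below 0.15 rad and angle between cell_amber's own z axis and vertical below 0.15 rad and contact force between cell_amber and tester below 0.05 N and contact force between cell_amber and rack below 0.05 N and linear speed of cell_amber below 0.02 m/s and distance of each of cell_green, cell_blue from where it was at the start of the episode below 0.015 m and distance of each of screwdriver, dish from where it was at the start of the episode below 0.03 m); the arm keeps its last pose, push and grip.
It fails at once if the fingers or arm touch the clear window of the amber cell (contact force between any of the fingers, the arm and cell_amber_c0 above 0.5 N).
It fails at once if the lamp, detector or their base is struck (over 3 N) (contact force between tester and anything else above 3 N).
It fails at once if the green or blue cell is displaced by over 15 mm (distance of any of cell_green, cell_blue from where it was at the start of the episode above 0.015 m).
It fails at once if the screwdriver or dish is displaced by over 30 mm (distance of any of screwdriver, dish from where it was at the start of the episode above 0.03 m).
It also fails if it takes over 35 s, if anything falls off the work surface, if the arm or the gripper's body presses on something with over 40 N, if the wrist force passes 120 N, or if a joint passes its speed limit or range.

ROBOT

A 6-joint arm with a two-finger parallel gripper is mounted at the origin on the work surface. World frame = base frame: x ahead of the robot, y to its left, z up, the work surface at z = 0. Lengths are in mm, angles in degrees, forces in N, time in s.
With the tool pointing down it reaches from about 350 to 950 mm from the base axis. Payload 17.4 kg.
Tool frame: the origin (TCP) lies midway between the tips of the shut fingers; the grasp point (between the pads) lies 19 mm behind it (bot.grip_point_offset is the distance from the TCP to the grasp point, in mm); z points along the fingers, y is the line along which they close (so a half turn about z gives the same grasp; the last joint's range is limited). The gripper opens to 93 mm and grips with 3 to 60 N. Pads are 15 mm wide; open, the fingers measure 128 mm over their backs; the gripper's body (75 mm by 188 mm) begins 65 mm behind the grasp point.
Start: joints at [64.24, 6.646, 82.598, -0, 90.757, -2.166], TCP at [270.183, 618.574, 218.646] pointing down, gripper open.
Joint ranges: [-162.19, 162.19], [-47.58, 125.68], [4.15, 143.07], [-65.23, 245.23], [0.69, 171.88], [-170.13, 170.13]. Speed limits (degrees/s): [108.29, 108.29, 127.2, 180, 180, 180].

INTERFACE

Orientations are given as [roll, pitch, yaw] about the fixed x, y, z axes, in that order (R = Rz(yaw) Ry(pitch) Rx(roll)).
In Python, from cell import read_state, imaging, ticket, bot gives the robot as it stands.
- The arm moves only by the tool apply_moves, never from a script. Its argument "motion" is a list of rows, each a list of 4 numbers: the shift along the tool's x, y, z in cm, then the turn about the tool's z in rad. In form: [[x, y, z, roll], ...]. A call has exactly 8 rows; each row shifts and turns the commanded pose from where the row before left it, along the tool's axes as they then stand; what a row does not reach is not made up. A row lasts 1/10 s, in which the tool goes at most 50 mm and 8.59 degrees, less where a joint would pass 70% of its speed; a pose out of reach is approached as far as the arm can. A call is refused whole if a number of a shift passes 5 or a number of a turn 0.15, either way. A call with a gripper value outside its range is refused whole. "jaw" is the opening, from -1 (shut) to 1 (fully open), set as the call begins (left out, the last holds). The fingers move at their own pace and stop on an object; "force" is the grip in N (left out, the last holds). Time passes only in rows, so rows that do not move let the fingers close, or fill a call up. It gives the time, the measured TCP pose, the force, the opening and the grip force at its end, in the units of the state.
- read_state(): the state, without advancing time (a new reading comes with each control period).
- imaging.capture(name): name is "scene" or "top" or "wrist"; returns (picture, depth): 384x512x3 uint8, red, green, blue; 384x512 float32, mm along the optical axis (not along the pixel's ray), 0 where there is no reading.
- imaging.get_calibration(name): a dict with "mtx" (3x3 intrinsics, pixels), "D" ([k1, k2, p1, p2, k3] as OpenCV has them; the pictures are not rectified), "extrinsics" (4x4, takes a point from camera to world coordinates). Camera axes: x right, y up, looking along -z (the intrinsics and any distortion apply to the point x, -y, -z); pixel columns grow to the right and rows downward; lengths in mm; the calibration is good to about 2 mm. A picture is of the moment at which its call begins: read the wrist's pose just before it. get_calibration takes no time and is no camera call; for the wrist camera it gives the pose at the moment of the call.
- ticket.close_job(): hands the job in; it is judged then, once.
The state is a dict: "clock": time; "q": joint angles; "qvel": joint speeds; "tau": joint torques, N m; "ee_pos": TCP position; "ee_rot": TCP orientation; "force": force on the tool from outside, world axes, zero at the start; "ft_torque": the same for the moment, N m; "width": finger opening in mm; "gripper_force": force on a finger pad.
Only numpy, scipy, OpenCV 4.12 (cv2) and the standard library are available. Lean on these libraries where they do the work, as an engineer would, in place of code of your own. Each camera call takes 0.05 s, during which the arm holds its last target. There are 200 camera calls.

## Working session

There is one attempt and no reset: what is moved stays moved. The work goes in short steps, Python scripts to look and compute and a tool call to move; the robot and the scene stay as the last step left them, time stands still between calls to the robot, and variables do not carry over. Pictures are saved under pics/ and viewed, at most 10 in all, crops included, and the job is handed in when it is done.

Besides the shell and the picture viewer there is one more tool, called after "Call:" as name([rows], argument=value, ...), one row to a line, values as JSON. apply_moves: Moves the arm, as the interface text tells. Its arguments: {"type":"object","properties":{"motion":{"type":"array","items":{"type":"array","items":{"type":"number"}}},"jaw":{"type":"number"},"force":{"type":"number"}},"required":["motion"]}

```bash
mkdir -p pics; cat > h.py <<'E'
import numpy as np, cv2
from cell import read_state, imaging, ticket, bot
def grab(n):
    c=imaging.get_calibration(n); p,d=imaging.capture(n); np.savez('last_'+n,p=p,d=d,m=c['mtx'],D=c['D'],E=c['extrinsics']); return load(n)
def load(n): return dict(np.load('last_'+n+'.npz'))
def rays(c,uv):
    q=cv2.undistortPoints(np.array(uv,float).reshape(-1,1,2),c['m'],c['D'])[:,0]
    r=np.c_[q[:,0],-q[:,1],-np.ones(len(q))]
    return c['E'][:3,3], r@c['E'][:3,:3].T
def plane(c,uv,z):
    o,r=rays(c,uv); return o+r*((z-o[2])/r[:,2])[:,None]
def dpts(c):
    h,w=c['d'].shape; u,v=np.meshgrid(np.arange(w),np.arange(h))
    o,r=rays(c,np.c_[u.ravel(),v.ravel()]); return (o+r*c['d'].reshape(-1,1)).reshape(h,w,3)
E
python3 - <<'E'
from h import *
s=read_state();print(s['clock'],s['ee_pos'],s['ee_rot'],s['width'])
for n in('scene','top'):
    c=grab(n);cv2.imwrite(f'pics/{n}1.png',cv2.resize(c['p'][:,:,::-1],(800,600)));print(c['m'],c['D'],c['E'].round(2))
E
```

```text
0.0 [270.09191169 618.38422847 217.90600421] [-1.79934369e+02 -4.68857496e-03  1.56404494e+02] 92.89264928728764
[[393.84137581   0.         265.08345051]
 [  0.         393.84137581 191.76149384]
 [  0.           0.           1.        ]] [-0.11333739  0.          0.          0.          0.        ] [[-2.40000e-01 -8.00000e-01  5.60000e-01  1.03195e+03]
 [ 9.70000e-01 -1.90000e-01  1.40000e-01  5.05000e+01]
 [-0.00000e+00  5.70000e-01  8.20000e-01  8.47710e+02]
 [ 0.00000e+00  0.00000e+00  0.00000e+00  1.00000e+00]]
[[376.34828117   0.         255.18494939]
 [  0.         376.34828117 188.83942562]
 [  0.           0.           1.        ]] [-0.05873966  0.          0.          0.          0.        ] [[-1.00000e-02  9.90000e-01 -1.50000e-01  3.74880e+02]
 [-1.00000e+00 -1.00000e-02 -1.00000e-02 -6.38500e+01]
 [-1.00000e-02  1.50000e-01  9.90000e-01  1.14338e+03]
 [ 0.00000e+00  0.00000e+00  0.00000e+00  1.00000e+00]]
```

View pics/scene1.png

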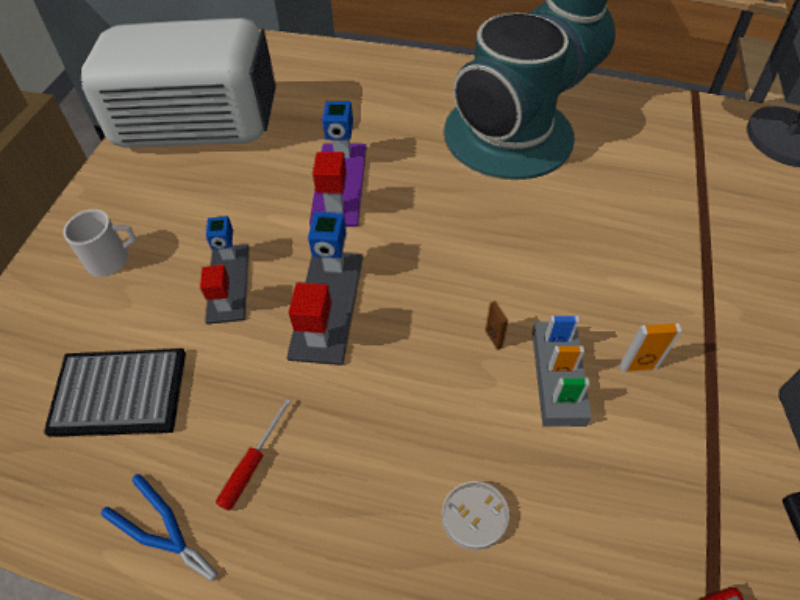

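View pics/top1.png

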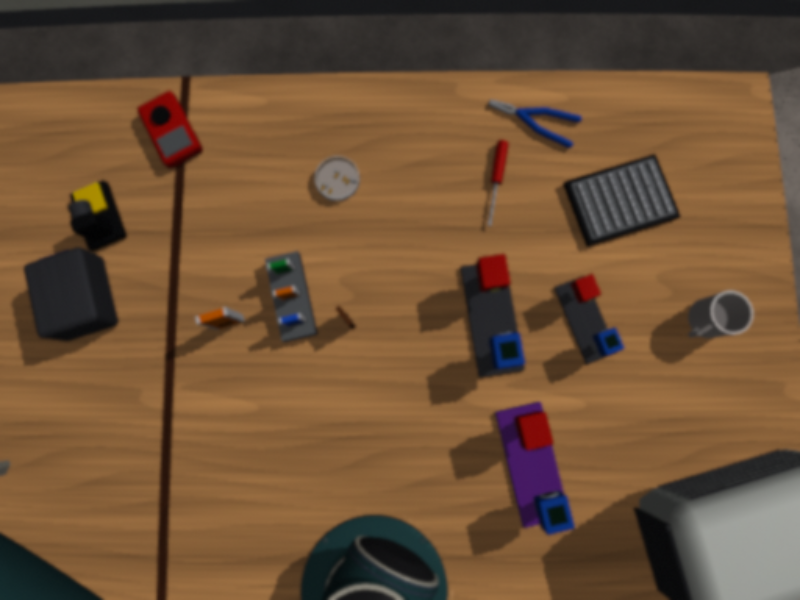

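Scene view (800×600 scale): candidates for the amber cell are the one in the rack's middle slot (566,358), a larger free-standing amber plate (650,348) and a brown plate (497,325). I choose the rack one, since it is the smaller of the non-brown two. Candidates for the tester are the large dark one (325,290), a small dark one (225,280) and a purple one (340,180). I choose the large dark one.

```bash
python3 - <<'E'
from h import *
S=load('scene');T=load('top')
cv2.imwrite('pics/crop1.png',cv2.resize(S['p'][190:285,300:445,::-1],(800,524),interpolation=cv2.INTER_CUBIC))
def rep(name,P,m):
    q=P[m].astype(np.float32)
    if len(q)<8: print(name,len(q));return
    r=cv2.minAreaRect(q[:,:2]); b=cv2.boxPoints(r)
    print(name,len(q),'rect c',np.round(r[0],1),'size',np.round(r[1],1),'ang',round(r[2],2),'mean',q.mean(0).round(1),'z',np.percentile(q[:,2],[5,50,95]).round(1))
for n,c in(('scene',S),('top',T)):
    P=dpts(c); hsv=cv2.cvtColor(c['p'],cv2.COLOR_RGB2HSV).astype(int);H,Sa,V=hsv[...,0],hsv[...,1],hsv[...,2]
    z=P[...,2]
    k=(800/512)
    def box(a,b,cc,d):
        m=np.zeros(z.shape,bool);m[int(b/k):int(d/k),int(a/k):int(cc/k)]=1;return m
    bx=(box(528,310,600,430),box(285,205,365,365)) if n=='scene' else (box(260,245,320,345),box(455,250,530,380))
    print(n)
    rep('rack top',P,bx[0]&(abs(z-32)<5)&(Sa<70))
    col={'red':((H<6)|(H>174))&(Sa>150),'blue':(H>100)&(H<125)&(Sa>130),'amber':(H>8)&(H<22)&(Sa>215),'green':(H>45)&(H<80)&(Sa>120)}
    for cn in('amber','green','blue'): rep('cell '+cn,P,bx[0]&col[cn]&(z>36))
    rep('white',P,bx[0]&(Sa<50)&(V>180))
    rep('lamp top',P,bx[1]&col['red']&(abs(z-125)<6))
    rep('det top',P,bx[1]&(abs(z-125)<6)&(z>110)&~col['red'])
    rep('base',P,bx[1]&(abs(z-12)<5)&(Sa<70)&(V<110))
E
```

```text
sceneTraceback (most recent call last):
  File "<stdin>", line 17, in <module>
  File "<stdin>", line 7, in rep
cv2.error: OpenCV(4.12.0) /io/opencv/modules/imgproc/src/convhull.cpp:143: error: (-215:Assertion failed) total >= 0 && (depth == CV_32F || depth == CV_32S) in function 'convexHull'
```

View pics/crop1.png

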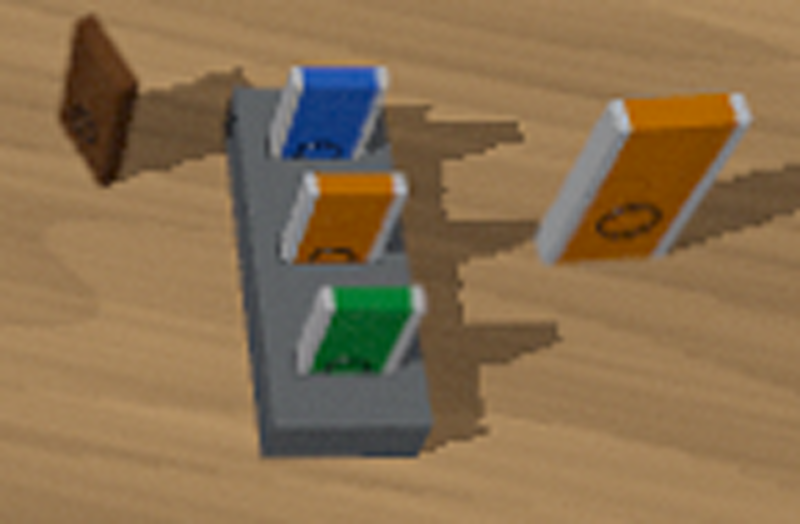

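The crop confirms the choice: the smaller amber cell is in the middle slot (345,215 in the crop), the larger amber one stands at (645,175) and the brown one at (95,100). Next I'll fix the type error in the measuring script.

```bash
cat > meas.py <<'E'
from h import *
S=load('scene');T=load('top')
def rep(name,P,m):
    q=np.ascontiguousarray(P[m],np.float32)
    if len(q)<8: print(name,len(q));return
    r=cv2.minAreaRect(np.ascontiguousarray(q[:,:2]))
    print(name,len(q),'rect',np.round(r[0],1),np.round(r[1],1),round(r[2],1),'mean',q.mean(0).round(1),'z',np.percentile(q[:,2],[5,50,95]).round(1))
for n,c in(('scene',S),('top',T)):
    P=dpts(c); hsv=cv2.cvtColor(c['p'],cv2.COLOR_RGB2HSV).astype(int);H,Sa,V=hsv[...,0],hsv[...,1],hsv[...,2]
    z=P[...,2]; k=800/512
    def box(a,b,cc,d):
        m=np.zeros(z.shape,bool);m[int(b/k):int(d/k),int(a/k):int(cc/k)]=1;return m&(c['d']>0)
    bx=(box(528,310,600,430),box(285,205,365,365)) if n=='scene' else (box(260,245,320,345),box(455,250,530,380))
    print(n, 'table z',np.median(z[box(400,200,440,240) if n=='top' else box(350,520,430,590)]))
    rep('rack top',P,bx[0]&(abs(z-32)<5)&(Sa<80))
    col={'red':((H<6)|(H>174))&(Sa>150),'blue':(H>100)&(H<125)&(Sa>130),'amber':(H>8)&(H<22)&(Sa>215),'green':(H>45)&(H<80)&(Sa>120)}
    for cn in('amber','green','blue'): rep('cell '+cn,P,bx[0]&col[cn]&(z>36))
    rep('lamp top',P,bx[1]&col['red']&(abs(z-125)<6))
    rep('det top',P,bx[1]&(abs(z-125)<6)&~col['red'])
    rep('base',P,bx[1]&(abs(z-12)<5)&(Sa<80)&(V<110))
E
python3 meas.py
```

```text
scene table z 0.5619989391047397
rack top 934 rect [549.9 159.2] [164.7  68.3] 12.7 mean [566.9 155.5  32.2] z [29.5 32.3 34.9]
cell amber 174 rect [549.8 159.2] [10.4 29.6] 15.7 mean [552.2 160.   69.7] z [41.7 71.8 88.1]
cell green 195 rect [600.2 170.4] [11.5 30.1] 13.2 mean [602.9 171.4  69.2] z [39.3 72.6 88.2]
cell blue 181 rect [499.9 148.2] [ 9.2 30.9] 10.2 mean [501.5 148.4  67.5] z [39.4 70.5 88.6]
lamp top 470 rect [ 576.4 -219.8] [56.8 49.5] 8.4 mean [ 577.7 -218.8  125.2] z [122.  125.4 127.5]
det top 388 rect [ 499.2 -231. ] [187.1  51. ] 8.0 mean [ 442.5 -237.5  125.3] z [121.2 125.6 128.2]
base 1488 rect [ 450.1 -238. ] [333.3  90.4] 8.1 mean [ 516.6 -218.6   12.6] z [ 9.8 12.7 15.1]
top table z 0.4236032109647567
rack top 820 rect [548.9 158.7] [163.8  66.5] 12.9 mean [543.7 154.8  32.6] z [29.2 32.6 35.8]
cell amber 39 rect [547.3 159.4] [ 6.3 22.6] 10.7 mean [546.1 159.8  76.3] z [48.9 84.8 90.2]
cell green 67 rect [599.1 171.5] [ 9.5 27.6] 13.9 mean [597.3 171.2  73.9] z [41.8 83.  91.5]
cell blue 61 rect [498.6 148.6] [10.6 29.8] 13.0 mean [496.8 147.9  76.6] z [42.1 85.5 89.8]
lamp top 334 rect [ 573.8 -220.2] [54.7 47.6] 7.8 mean [ 573.5 -220.   125.1] z [122.2 125.2 128.1]
det top 418 rect [ 505.9 -231.2] [200.4  50.6] 7.6 mean [ 449.2 -238.6  125.1] z [121.4 125.2 128.9]
base 1176 rect [ 503.4 -229.7] [214.3  86. ] 8.2 mean [ 501.9 -220.8   12.2] z [ 8.6 12.2 15.5]
```

Measurements from both views agree with the given sizes: the amber cell is at (549.3,159.2) with its thickness axis at 12.7°, and the beam is at about (505,−230.3) at 8°. I'll turn the tool first, and check the nearby look-alikes against the gripper.

Call:
apply_moves([
  [0,0,0,-0.079],
  [0,0,0,-0.079],
  [0,0,0,-0.079],
  [0,0,0,-0.079],
  [0,0,0,-0.079],
  [0,0,0,-0.079],
  [0,0,0,-0.079],
  [0,0,0,-0.08],
], jaw=1, force=20)

```text
clock: 0.9
ee_pos: [270.1, 618.5, 218.2]
ee_rot: [-180.0, -0.0, -167.1]
force: [-0.8, -0.1, 0.6]
width: 93.2
gripper_force: 0.0
```

```bash
cat > go.py <<'E'
import sys
from h import *
from scipy.spatial.transform import Rotation as Ro
def go(x,y,z,yaw):
    s=read_state(); R=Ro.from_euler('xyz',s['ee_rot'],degrees=True)
    print(s['clock'],s['ee_pos'].round(1),s['ee_rot'].round(2),'w',round(s['width'],1),'f',s['force'].round(1))
    print('tool shift cm',(R.inv().apply(np.array([x,y,z])-s['ee_pos'])/10).round(2),'turn rad',round(-np.radians((yaw-s['ee_rot'][2]+180)%360-180),4))
if __name__=='__main__': go(*map(float,sys.argv[1:]))
E
python3 go.py 549.3 159.2 218 192.7
python3 - <<'E'
from h import *
c=load('scene');P=dpts(c);z=P[...,2]
ca=np.radians(12.7);d=P[...,:2]-[549.3,159.2]
u=d@[np.cos(ca),np.sin(ca)];v=d@[-np.sin(ca),np.cos(ca)]
for nm,m in(('left side',(v>45)&(v<180)),('right',(v<-45)&(v>-180))):
    m=m&(abs(u)<60)&(z>8)&(z<200)&(c['d']>0); print(nm,m.sum(),[np.percentile(a[m],[2,98]).round() for a in(u,v,z)])
E
```

```text
0.9 [270.1 618.5 218.2] [-1.7997e+02 -2.0000e-02 -1.6714e+02] w 93.2 f [-0.8 -0.1  0.6]
tool shift cm [-1.699e+01 -5.099e+01  4.000e-02] turn rad 0.0028
left side 735 [array([-26., -10.]), array([102., 159.]), array([ 12., 115.])]
right 123 [array([-59., -49.]), array([-99., -85.]), array([10., 82.])]
```

```bash
python3 - <<'E'
from h import *
a=np.array([270,618.]);b=np.array([549.3,159.2]);L=np.linalg.norm(b-a);t=(b-a)/L
for n in('top','scene'):
    c=load(n);P=dpts(c);d=P[...,:2]-a;s=d@t;v=d@[-t[1],t[0]]
    for lo in range(0,540,60):
        m=(c['d']>0)&(s>lo)&(s<lo+60)&(abs(v)<130)
        if m.sum(): print(n,lo,m.sum(),np.percentile(P[...,2][m],[50,98,100]).round())
E
```

```text
top 0 1665 [  1. 232. 254.]
top 60 1619 [1. 6. 8.]
top 120 1638 [1. 5. 8.]
top 180 1626 [1. 5. 9.]
top 240 1646 [1. 5. 9.]
top 300 1611 [1. 5. 8.]
top 360 1575 [  1. 115. 118.]
top 420 1685 [  1. 105. 119.]
top 480 1536 [ 3. 88. 92.]
scene 0 484 [0. 4. 6.]
scene 60 980 [0. 4. 6.]
scene 120 1516 [0. 4. 6.]
scene 180 1763 [0. 4. 6.]
scene 240 1868 [1. 4. 6.]
scene 300 1668 [1. 4. 6.]
scene 360 2125 [  1. 114. 117.]
scene 420 2357 [  1. 111. 117.]
scene 480 1825 [ 2. 88. 91.]
```

The path is clear at z 218.

Call:
apply_moves([
  [-0.5,-1.5,0,0],
  [-1.1,-3.3,0,0],
  [-1.2,-3.6,0,0],
  [-1.2,-3.6,0,0],
  [-1.2,-3.6,0,0],
  [-1.2,-3.6,0,0],
  [-1.2,-3.6,0,0],
  [-1.2,-3.6,0,0],
])

```text
clock: 1.7
ee_pos: [414.6, 378.0, 218.5]
ee_rot: [-180.0, 0.0, -167.5]
force: [0.5, 0.8, 0.4]
width: 92.6
gripper_force: 0.0
```

Call:
apply_moves([
  [-1.2,-3.6,0,0],
  [-1.2,-3.6,0,0],
  [-1.2,-3.6,0,0],
  [-1.2,-3.6,0,0],
  [-1.2,-3.6,0,0],
  [-1.1,-3.3,0,0],
  [-1.1,-3.2,0,0],
  [0,0,0,0],
])

```text
clock: 2.5
ee_pos: [548.8, 155.6, 218.2]
ee_rot: [-180.0, -0.0, -167.7]
force: [-0.5, 0.7, -0.0]
width: 92.9
gripper_force: 0.0
```

```bash
python3 go.py 549.3 159.2 120 192.7; python3 - <<'E'
from h import *
c=grab('wrist');cv2.imwrite('pics/w1.png',c['p'][:,:,::-1]);print(c['E'].round(2))
P=dpts(c);hsv=cv2.cvtColor(c['p'],cv2.COLOR_RGB2HSV).astype(int);H,S=hsv[...,0],hsv[...,1]
z=P[...,2];near=(np.hypot(P[...,0]-549,P[...,1]-159)<40)&(c['d']>0)&(abs(z-87)<5)
q=np.ascontiguousarray(P[near],np.float32);print(len(q))
if len(q)>8: print(cv2.minAreaRect(np.ascontiguousarray(q[:,:2])),q.mean(0))
E
```

```text
2.5 [548.8 155.6 218.2] [-1.7995e+02 -3.0000e-02 -1.6765e+02] w 92.9 f [-0.5  0.7 -0. ]
tool shift cm [-0.13  0.35  9.82] turn rad -0.0062
[[-2.1000e-01 -9.5000e-01 -2.4000e-01  4.8269e+02]
 [ 9.8000e-01 -2.1000e-01 -5.0000e-02  1.4055e+02]
 [-0.0000e+00 -2.4000e-01  9.7000e-01  3.8465e+02]
 [ 0.0000e+00  0.0000e+00  0.0000e+00  1.0000e+00]]
401
((548.053466796875, 158.16555786132812), (10.123668670654297, 37.77491760253906), 12.70322036743164) [547.69275 158.4139   87.01728]
```

View pics/w1.png

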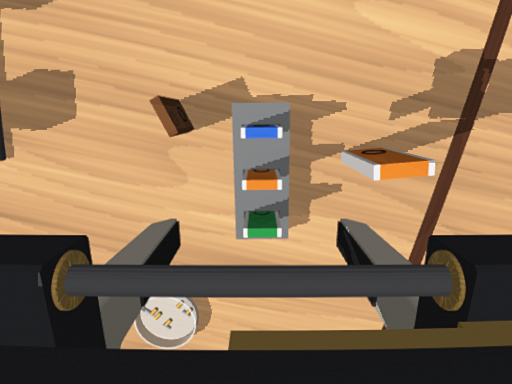

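The wrist view shows the rack with blue (262,132), amber (262,180) and green (262,225), and the fingers straddling the line of cells. The cell centre here is (548.1,158.2), in agreement to within 1.3 mm, so I'll take (548.7,158.8).

Call:
apply_moves([
  [-0.06,0.31,0.7,-0.005],
  [0,0,2,0],
  [0,0,2.5,0],
  [0,0,2.5,0],
  [0,0,2,0],
  [0,0,1.1,0],
  [0,0,0,0],
  [0,0,0,0],
])

```text
clock: 3.35
ee_pos: [547.7, 162.9, 111.4]
ee_rot: [180.0, 0.0, -167.0]
force: [-0.3, 0.1, 0.4]
width: 93.0
gripper_force: 0.0
```

```bash
python3 go.py 548.7 158.8 51 192.7; python3 - <<'E'
from h import *
c=grab('wrist');cv2.imwrite('pics/w2.png',c['p'][:,:,::-1])
P=dpts(c);z=P[...,2];near=(np.hypot(P[...,0]-549,P[...,1]-159)<32)&(c['d']>0)&(abs(z-87)<5)
q=np.ascontiguousarray(P[near],np.float32);print(len(q))
if len(q)>8: print(cv2.minAreaRect(np.ascontiguousarray(q[:,:2])),q.mean(0))
E
```

```text
3.35 [547.7 162.9 111.4] [ 1.8000e+02  4.0000e-02 -1.6702e+02] w 93.0 f [-0.3  0.1  0.4]
tool shift cm [-0.01 -0.42  6.04] turn rad 0.0049
962
((548.0726928710938, 158.14231872558594), (10.541341781616211, 39.20516586303711), 12.659646034240723) [547.6453  158.06552  86.97451]
```

View pics/w2.png

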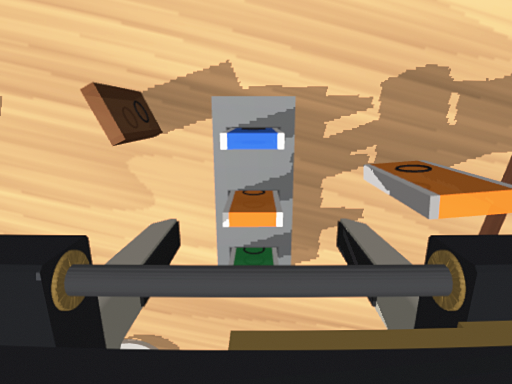

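The wrist view at z 111 shows the amber cell at column 253, left of the finger middle at column 259. That matches the 4 mm sideways error, so I'll correct it and descend.

Call:
apply_moves([
  [0,-0.44,0,0.005],
  [0,0,0.5,0],
  [0,0,1.2,0],
  [0,0,1.5,0],
  [0,0,1.5,0],
  [0,0,1,0],
  [0,0,0.3,0],
  [0,0,0,0],
])

```text
clock: 4.2
ee_pos: [548.4, 158.1, 50.0]
ee_rot: [180.0, -0.1, -167.3]
force: [0.9, -0.1, -0.1]
width: 93.1
gripper_force: 0.0
```

Call:
apply_moves([
  [0,0,0,0],
  [0,0,0,0],
  [0,0,0,0],
  [0,0,0,0],
  [0,0,0,0],
  [0,0,0,0],
  [0,0,0,0],
  [0,0,0,0],
], jaw=0.1)

```text
clock: 5.0
ee_pos: [548.6, 158.1, 50.6]
ee_rot: [-180.0, -0.0, -167.3]
force: [0.7, 0.0, 0.3]
width: 51.1
gripper_force: 0.0
```

```bash
python3 go.py 548.4 158.5 51 192.7; python3 - <<'E'
from h import *
c=grab('wrist');cv2.imwrite('pics/w3.png',c['p'][:,:,::-1])
E
```

```text
5.0 [548.6 158.1  50.6] [-180.     -0.   -167.32] w 51.1 f [0.7 0.  0.3]
tool shift cm [ 0.01  0.04 -0.04] turn rad -0.0004
```

View pics/w3.png

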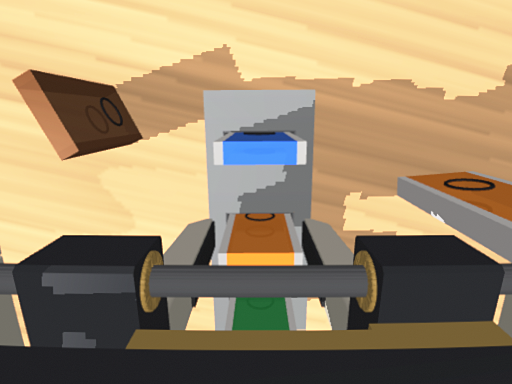

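The fingers are centred on the frosted edges of the amber cell (edges at about columns 220 and 300). Closing.

Call:
apply_moves([
  [0,0,0,0],
  [0,0,0,0],
  [0,0,0,0],
  [0,0,0,0],
  [0,0,0,0],
  [0,0,0,0],
  [0,0,0,0],
  [0,0,0,0],
], jaw=-0.3, force=20)

```text
clock: 5.85
ee_pos: [548.6, 158.1, 50.7]
ee_rot: [-180.0, 0.0, -167.3]
force: [0.5, 0.1, -0.3]
width: 40.0
gripper_force: 20.0
```

Call:
apply_moves([
  [0,0,-0.3,0],
  [0,0,-0.5,0],
  [0,0,-0.7,0],
  [0,0,-0.7,0],
  [0,0,-0.8,0],
  [0,0,-1,0],
  [0,0,-1,0],
  [0,0,-1,0],
])

```text
clock: 6.65
ee_pos: [548.7, 158.2, 111.8]
ee_rot: [-180.0, 0.0, -167.3]
force: [-0.5, -0.2, -0.5]
width: 39.6
gripper_force: 20.0
```

Call:
apply_moves([
  [0,0,-1.5,0],
  [0,0,-2,0],
  [0,0,-2,0],
  [0,0,-2,0],
  [0,0,-1.5,0],
  [0,0,-1,0],
  [0,0,0,0],
  [0,0,0,0],
])

```text
clock: 7.45
ee_pos: [548.5, 158.1, 210.0]
ee_rot: [180.0, -0.0, -167.3]
force: [-0.1, -0.4, -2.0]
width: 39.7
gripper_force: 20.0
```

```bash
python3 go.py 505 -230.3 210 188; python3 - <<'E'
from h import *
b=np.array([505,-230.3]);a=np.array([548.6,158.5]);L=np.linalg.norm(b-a);t=(b-a)/L
for n in('top','scene'):
    c=load(n);P=dpts(c);d=P[...,:2]-a;s=d@t;v=d@[-t[1],t[0]]
    m=(c['d']>0)&(s>0)&(s<L+60)&(abs(v)<120);print(P[...,2][m].max())
E
```

```text
7.45 [548.5 158.1 210. ] [ 1.8000e+02 -4.0000e-02 -1.6733e+02] w 39.7 f [-0.1 -0.4 -2. ]
tool shift cm [ 1.276e+01 -3.694e+01  1.000e-02] turn rad 0.0816
131.13628698079174
129.84111638209527
```

Call:
apply_moves([
  [0.3,-0.8,0,0],
  [0.6,-1.7,0,0],
  [0.9,-2.6,0,0],
  [0.9,-2.6,0,0],
  [0.9,-2.6,0,0],
  [0.9,-2.6,0,0],
  [0.9,-2.6,0,0],
  [0.9,-2.6,0,0],
])

```text
clock: 8.25
ee_pos: [526.1, -33.8, 209.8]
ee_rot: [180.0, -0.1, -167.3]
force: [0.6, 0.3, -0.6]
width: 39.7
gripper_force: 20.0
```

Call:
apply_moves([
  [0.9,-2.6,0,0],
  [0.9,-2.6,0,0],
  [0.9,-2.6,0,0],
  [0.9,-2.6,0,0],
  [0.9,-2.6,0,0],
  [0.9,-2.6,0,0],
  [0.7,-2.1,0,0],
  [0.4,-1.2,0,0],
])

```text
clock: 9.05
ee_pos: [504.1, -232.6, 209.8]
ee_rot: [180.0, -0.1, -167.4]
force: [0.2, -1.3, -1.0]
width: 39.8
gripper_force: 20.0
```

Call:
apply_moves([
  [0,0,0,0.02],
  [0,0,0,0.03],
  [0,0,0,0.03],
  [0,0,0,0],
  [0,0,0,0],
  [0,0,0,0],
  [0,0,0,0],
  [0,0,0,0],
])

```text
clock: 9.85
ee_pos: [504.9, -230.8, 210.7]
ee_rot: [180.0, -0.0, -171.9]
force: [0.8, -0.4, -0.4]
width: 39.8
gripper_force: 20.0
```

```bash
python3 - <<'E'
from h import *
for n in('wrist','top','scene'):
    c=grab(n)
    P=dpts(c);z=P[...,2];near=(np.hypot(P[...,0]-505,P[...,1]+230)<45)&(c['d']>0)
    hsv=cv2.cvtColor(c['p'],cv2.COLOR_RGB2HSV).astype(int);H,S=hsv[...,0],hsv[...,1]
    m=near&(H>8)&(H<22)&(S>215)&(z>135)&(z<260);q=np.ascontiguousarray(P[m],np.float32)
    if len(q)>8: print(n,len(q),cv2.minAreaRect(np.ascontiguousarray(q[:,:2])),q.mean(0),q[:,2].min(),q[:,2].max())
    for nm,a,b in(('lamp',(566,-222),0),('det',(434,-240),0)):
        m=(abs(P[...,0]-a[0]-8)<50)&(abs(P[...,1]-a[1])<40)&(abs(z-125)<5)&(c['d']>0)&(((H>100)&(H<125)|(H<6)|(H>174))&(S>120)) ; q=np.ascontiguousarray(P[m],np.float32)
        if len(q)>8: print(n,nm,len(q),cv2.minAreaRect(np.ascontiguousarray(q[:,:2])))
cv2.imwrite('pics/w4.png',load('wrist')['p'][:,:,::-1]);c=load('scene')['p'][100:260,150:310,::-1];cv2.imwrite('pics/s4.png',cv2.resize(c,(600,600)))
E
python3 go.py 505 -230.3 210 188
```

```text
wrist 17 ((500.1158752441406, -232.3190460205078), (1.249202013015747, 29.99375343322754), 7.2242326736450195) [ 499.97833 -232.03621  226.48569] 171.08002 247.62544
wrist det 2881 ((434.02471923828125, -241.96890258789062), (55.76764678955078, 49.39215087890625), 7.975452899932861)
top lamp 29 ((581.9970092773438, -199.62901306152344), (29.831111907958984, 7.826581954956055), 8.0226469039917)
top det 182 ((436.4276123046875, -239.55801391601562), (54.112247467041016, 46.588165283203125), 7.028508186340332)
scene 340 ((506.96881103515625, -230.67935180664062), (12.80157470703125, 29.713397979736328), 7.869887351989746) [ 509.39163 -230.45384  215.4832 ] 167.62735 249.31905
scene lamp 468 ((575.6962280273438, -219.73129272460938), (57.13154602050781, 51.054473876953125), 12.194511413574219)
scene det 121 ((432.8004455566406, -225.8140106201172), (57.314414978027344, 21.54964828491211), 8.28865909576416)
10.0 [ 504.9 -230.9  210.7] [-180.      0.   -171.91] w 40.0 f [ 0.6 -0.3 -0.7]
tool shift cm [-0.02  0.06  0.07] turn rad 0.0016
```

View pics/w4.png

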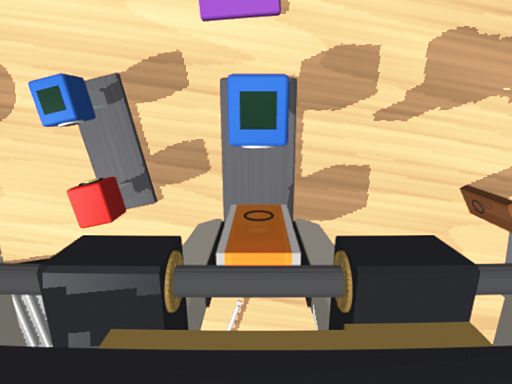

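View pics/s4.png

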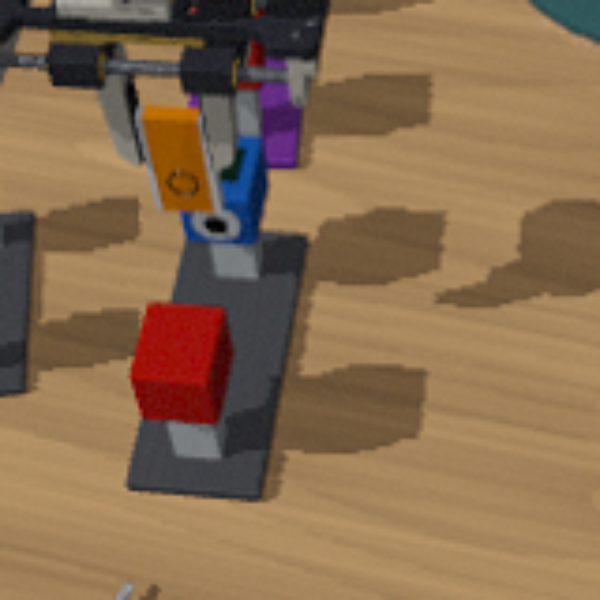

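The wrist view shows the cell (258,240) held by its edges and lined up with the large tester's detector (258,110). The scene crop shows it upright above the gap, with the ring at (183,184). Its measured height range of 168–249 agrees with the predicted 167–247, so I'll lower it 93 mm.

Call:
apply_moves([
  [0,0.03,0.5,0],
  [0,0,1,0],
  [0,0,1.2,0],
  [0,0,1.2,0],
  [0,0,1.2,0],
  [0,0,1.2,0],
  [0,0,1,0],
  [0,0,0.5,0],
])

```text
clock: 10.8
ee_pos: [504.6, -230.5, 131.3]
ee_rot: [180.0, -0.1, -171.9]
force: [1.3, -0.1, -1.4]
width: 39.7
gripper_force: 20.0
```

Call:
apply_moves([
  [0,0,0.4,0],
  [0,0,0.4,0],
  [0,0,0.4,0],
  [0,0,0.3,0],
  [0,0,0,0],
  [0,0,0,0],
  [0,0,0,0],
  [0,0,0,0],
])

```text
clock: 11.6
ee_pos: [504.9, -230.7, 117.8]
ee_rot: [-180.0, 0.0, -171.9]
force: [0.9, 0.0, -1.2]
width: 40.0
gripper_force: 20.0
```

```bash
python3 go.py 504.7 -230.6 117.6 188; python3 - <<'E'
from h import *
for n in ('scene','wrist'):
    c=grab(n);P=dpts(c);z=P[...,2];near=(np.hypot(P[...,0]-505,P[...,1]+230)<32)&(c['d']>0)
    hsv=cv2.cvtColor(c['p'],cv2.COLOR_RGB2HSV).astype(int);H,S=hsv[...,0],hsv[...,1]
    m=near&(H>8)&(H<22)&(S>215)&(z>60);q=np.ascontiguousarray(P[m],np.float32)
    print(n,len(q),q.mean(0),np.percentile(q[:,2],[1,99]),cv2.minAreaRect(np.ascontiguousarray(q[q[:,2]>100][:,:2])))
cv2.imwrite('pics/s5.png',cv2.resize(load('scene')['p'][100:260,150:310,::-1],(600,600)))
E
```

```text
11.6 [ 504.9 -230.7  117.8] [-1.7999e+02  1.0000e-02 -1.7191e+02] w 40.0 f [ 0.9  0.  -1.2]
tool shift cm [0.02 0.01 0.02] turn rad 0.0016
scene 269 [ 508.99838 -230.59834  121.69013] [ 77.2853952  156.58752014] ((507.16180419921875, -230.8063507080078), (9.624554634094238, 28.94646453857422), 8.10042953491211)
wrist 2 [ 499.84216 -231.89948   78.76238] [78.23398163 79.29078339] ((0.0, 0.0), (0.0, 0.0), 0.0)
```

View pics/s5.png

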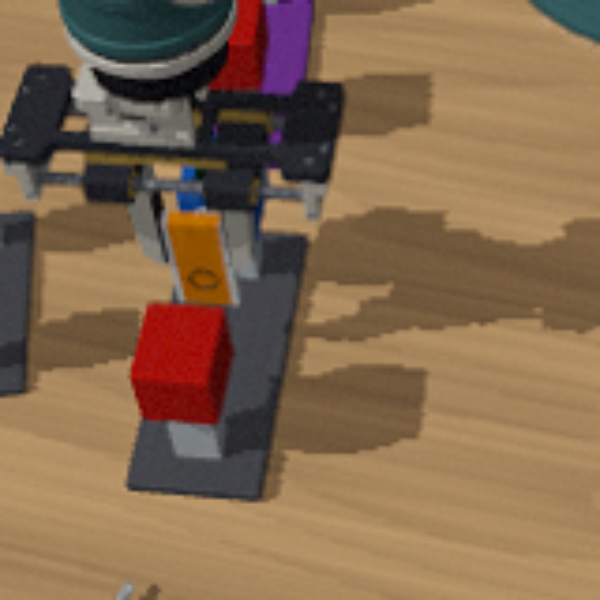

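The cell hangs upright in the gap (ring at 204,279), square to the beam and clear of both housings. The measured centre, about (505–507,−230.7), and ring height, about 100–102, are well inside tolerance. Handing in.

```bash
python3 -c "
from cell import ticket
print(ticket.close_job())"
```

```text
the job is handed in; nothing more can be done
None
```

I handed the job in with the amber cell held by its frosted edges, upright and square in the beam: its ring is within about 2 mm of the beam centre by my measurements, and the hand-in call returned no verdict.

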